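# Point out the medium loudspeaker for the record photograph

## Task

For the record photograph, press the camera self-timer's round button fully down with the fingertips and let it come up again. Then point with the fingertips at the medium-sized of the three bare loudspeaker units lying face up: bring them just above the middle of its central cap, about 2 cm away, hold there for three seconds while the picture is taken, and finish there, still pointing. Do not touch any of the loudspeakers, and do not move or pick up anything.

Things in the scene. Friction and masses are not known exactly. Their poses are not given: they have to be found in the camera images.
- large_driver_cap (a point): the large one of three bare loudspeaker units (black round basket on a steel magnet, grey cone, pale central cap), lying loose on its magnet with its cone facing up; outside diameter 140 mm, rim 64 mm above the table. This point is the top of the central cap (42 mm across), on the unit's axis, 60 mm above the table (4 mm below the rim); z up. The units' places vary and are exchanged from run to run
- medium_driver_cap (a point): the medium one of three bare loudspeaker units (black round basket on a steel magnet, grey cone, pale central cap), lying loose on its magnet with its cone facing up; outside diameter 104 mm, rim 52 mm above the table. This point is the top of the central cap (31 mm across), on the unit's axis, 48 mm above the table (4 mm below the rim); z up. The units' places vary and are exchanged from run to run
- small_driver_cap (a point): the small one of three bare loudspeaker units (black round basket on a steel magnet, grey cone, pale central cap), lying loose on its magnet with its cone facing up; outside diameter 72 mm, rim 40 mm above the table. This point is the top of the central cap (22 mm across), on the unit's axis, 36 mm above the table (4 mm below the rim); z up. The units' places vary and are exchanged from run to run
- release_top (a point): top centre of the round push button, 30 mm across, plain grey in a low black collar, 58 mm above the table when up, on the camera's self-timer: a grey box 75 x 115 x 36 mm fixed to the table, its place and yaw vary. The button lies 26 mm from the box's centre along the box's long side, at the box's -y end; the box's y axis is this point's y axis, z is up. At the other end, 60 mm from the button, is a flat black dial 7 mm high that does nothing
- release (a joint): travel of that button, m: 0 when up, grows as it is pressed straight down, 0.006 fully down; spring, about 4 N fully down; it comes up by itself when let go
- jar: small glass screw jar with a steel lid, 32 mm across, 50 mm high, standing loose among the loudspeakers; origin at the centre of its underside
- spool: small wooden spool, 32 mm across, 40 mm high, standing loose among the loudspeakers; origin at the centre of its underside
- screwdriver: screwdriver, 190 mm long, lying loose on the left, near the robot; origin on its long axis
- tape: roll of paper tape, 96 mm across, 25 mm high, lying loose on the right, near the robot; origin at the centre of its underside
- mug: white mug, 80 mm across, 90 mm high, standing loose behind the loudspeakers on the left; origin at the centre of its underside
- book: blue book 132 x 190 mm, 28 mm thick, lying loose behind the loudspeakers on the right; origin at the centre of its underside

How it is judged:
On the way, in this order (a step that is already met when the one before it is completed fails the run):
1. the self-timer's button is pressed fully down with the fingers (value of joint release above 0.0045 m and contact force between the fingers and release above 0.5 N), for 0.1 s.
2. the button is up again and the fingertips are just above the medium loudspeaker's cap, and stay there for 2 s (horizontal distance between the grasp point and medium_driver_cap below 0.025 m and z of the grasp point in the frame of medium_driver_cap between 0.016 and 0.075 m and value of joint release below 0.002 m), for 2 s.
At the end, for the whole second after the job is handed in: Still pointing: the grasp point (19 mm behind the fingertips) is within 25 mm horizontally of the middle of the medium loudspeaker's cap and 16 to 75 mm above it; the button is up (under 2 mm); each loudspeaker is within 10 mm, each other loose thing within 15 mm, of its start (all of step 2 and distance of each of large_driver_cap, medium_driver_cap, small_driver_cap from where it was at the start of the episode below 0.01 m and distance of each of jar, spool, screwdriver, tape, mug, book from where it was at the start of the episode below 0.015 m); the robot touches nothing.
It fails at once if a loudspeaker is touched by the robot (contact force between any of the fingers, the arm and large_driver above 0.3 N or contact force between any of the fingers, the arm and medium_driver above 0.3 N or contact force between any of the fingers, the arm and small_driver above 0.3 N).
It fails at once if something loose is pushed away, lifted or carried (not (distance of each of large_driver_cap, medium_driver_cap, small_driver_cap from where it was at the start of the episode below 0.01 m and distance of each of jar, spool, screwdriver, tape, mug, book from where it was at the start of the episode below 0.015 m)).
It also fails if it takes over 38 s, if anything falls off the work surface, if the arm or the gripper's body presses on something with over 40 N, if the wrist force passes 120 N, or if a joint passes its speed limit or range.

## Robot

A 7-joint arm with a two-finger parallel gripper is mounted at the origin on the work surface. World frame = base frame: x ahead of the robot, y to its left, z up, the work surface at z = 0. Lengths are in m, angles in rad, forces in N, time in s.
With the tool pointing down it reaches from about 0.4 to 0.85 m from the base axis. Payload 10.4 kg.
Tool frame: the origin (TCP) lies midway between the tips of the shut fingers; the grasp point (between the pads) lies 19 mm behind it (manip.hold_point_z is the distance from the TCP to the grasp point, in m); z points along the fingers, y is the line along which they close (so a half turn about z gives the same grasp; the last joint's range is limited). The gripper opens to 85 mm and grips with 20 to 120 N. Pads are 22 mm wide; open, the fingers measure 114 mm over their backs; the gripper's body (76 mm by 85 mm) begins 54 mm behind the grasp point. The pads swing forward as they close: fully open they stand 13 mm farther back than shut.
Start: joints at [1.287, 0.332, -0.065, 1.46, 0.022, 1.35, -0.088], TCP at [0.161, -0.604, 0.206] pointing down, gripper open.
Joint ranges: [-2.6, 2.6], [-0.5, 2.12], [-1.47, 1.34], [0.16, 2.42], [-1.27, 4.41], [0.06, 2.06], [-2.6, 2.6]. Speed limits (rad/s): [2.22, 2.22, 2.79, 2.79, 3.14, 3.14, 3.14].

## Interface

Orientations are given as a unit quaternion [x, y, z, w].
In Python, from workcell import manip, eyes, job gives the robot as it stands.
- The arm moves only by the shell command python3 -m crank 'ROWS' [FORCE]. ROWS is JSON, a list that holds one entry, the list of rows, each a list of 7 numbers: the finger opening in cm, from 0 to 8.54, then the shift along the world's x, y, z in cm, then the turn, a rotation vector about the world's x, y, z in degrees. In form: [[[hand, x, y, z, ax, ay, az], ...]]. A call has 1 to 20 rows; each row shifts and turns the commanded pose from where the row before left it; what a row does not reach is not made up. A row lasts 1/8 s, in which the tool goes at most 62.5 mm and 10.7 degrees, less where a joint would pass 70% of its speed; a pose out of reach is approached as far as the arm can. A call with a gripper value outside its range is refused whole. The fingers move at their own pace and stop on an object; FORCE is the grip in N (left out, the last holds). Time passes only in rows, so rows that do not move let the fingers close. It gives the time, the measured TCP pose, the force, the opening and the grip force at its end, in the units of the state.
- manip.get_obs(): the state, without advancing time (a new reading comes with each control period).
- eyes.camera(name): name is "scene" or "side" or "wrist"; returns (picture, depth): 384x512x3 uint8, red, green, blue; 384x512 float32, m along the optical axis (not along the pixel's ray), 0 where there is no reading.
- eyes.camera_params(name): a dict with "fx", "fy", "cx", "cy" (pixels), "world_from_camera" (4x4, takes a point from camera to world coordinates); the wrist camera has in their place "hand_eye" (4x4, takes a point from camera to tool coordinates, whose origin is the TCP and whose axes are the flange's). Camera axes: x right, y down, z forward; pixel columns grow to the right and rows downward; lengths in m; the calibration is good to about 2 mm. A picture is of the moment at which its call begins: read the wrist's pose just before it. camera_params takes no time and is no camera call.
- job.hand_in(): hands the job in; it is judged then, once.
The state is a dict: "clock": time; "joint_pos": joint angles; "joint_velocities": joint speeds; "tau": joint torques, N m; "position": TCP position; "ee_rot": TCP orientation; "ft_force": force on the tool from outside, world axes, zero at the start; "torque": the same for the moment, N m; "grip_width": opening from 0.0 (shut) to 1.0 (fully open); "grasp_force": force on a finger pad.
Only numpy, scipy, OpenCV 4.12 (cv2) and the standard library are available. Lean on these libraries where they do the work, as an engineer would, in place of code of your own. Each camera call takes 0.05 s, during which the arm holds its last target. There are 200 camera calls.

## Working session

There is one attempt and no reset: what is moved stays moved. The work goes in short steps, Python scripts to look and compute and a shell command to move; the robot and the scene stay as the last step left them, time stands still between calls to the robot, and variables do not carry over. Pictures are saved under pics/ and viewed, at most 10 in all, crops included, and the job is handed in when it is done.

```bash
mkdir -p pics; cat > h.py <<'E'
import numpy as np,cv2
from workcell import manip,eyes,job
from scipy.spatial.transform import Rotation as R
def shot(n):
    o=manip.get_obs(); p=eyes.camera_params(n); im,d=eyes.camera(n)
    if n=="wrist":
        T=np.eye(4);T[:3,:3]=R.from_quat(o["ee_rot"]).as_matrix();T[:3,3]=o["position"]
        p["W"]=T@np.array(p["hand_eye"])
    else: p["W"]=np.array(p["world_from_camera"])
    return im,d,p
def cast(p,u,v,z):
    r=p["W"][:3,:3]@np.array([(u-p["cx"])/p["fx"],(v-p["cy"])/p["fy"],1]); c=p["W"][:3,3]
    return c+r*(z-c[2])/r[2]
def cloud(p,d):
    v,u=np.indices(d.shape); P=np.stack([(u-p["cx"])/p["fx"]*d,(v-p["cy"])/p["fy"]*d,d],-1)
    return P@p["W"][:3,:3].T+p["W"][:3,3]
E
python3 - <<'E'
from h import *
for n in("scene","side"):
    im,d,p=shot(n); cv2.imwrite(f"pics/{n}0.png",im[...,::-1]); np.savez(f"{n}0.npz",im=im,d=d,W=p["W"],k=[p[x] for x in("fx","fy","cx","cy")])
    print(n,p["W"].round(3).tolist(),p["fx"])
o=manip.get_obs();print(o["clock"],o["position"],o["ee_rot"])
E
```

```text
scene [[0.82, 0.431, -0.376, 0.907], [0.572, -0.616, 0.541, -0.47], [0.001, -0.659, -0.752, 0.767], [0.0, 0.0, 0.0, 1.0]] 411.91518319570315
side [[0.779, -0.38, 0.499, 0.141], [-0.628, -0.48, 0.613, -0.512], [0.006, -0.791, -0.612, 0.593], [0.0, 0.0, 0.0, 1.0]] 378.2063285427595
0.1 [ 0.16103895 -0.60353154  0.20499784] [ 9.91511545e-01  1.30017158e-01 -1.18016419e-04 -6.16925512e-04]
```

View pics/scene0.png

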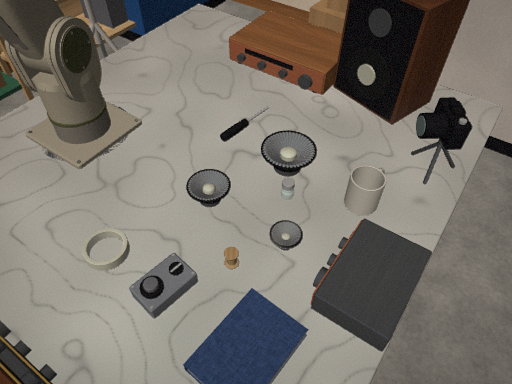

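View pics/side0.png

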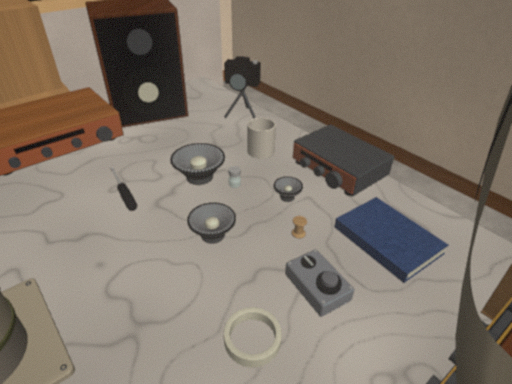

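The scene view shows the large driver at (289,153), the medium at (208,187) and the small at (286,235). The button is at (151,286), and the dial with the white pointer is at (176,268). In the side view these are at (199,162), (212,223), (289,188), (330,281) and (309,260). Next I'll measure them.

```bash
python3 - <<'E'
from h import *
S={"scene":dict(L=(289,153),M=(208,188),S=(286,237),b=(151,285),dial=(176,267),jar=(288,182),spool=(231,250)),
"side":dict(L=(199,162),M=(212,223),S=(289,188),b=(330,279),dial=(309,260),jar=(235,172),spool=(300,221))}
Z=dict(L=.06,M=.048,S=.036,b=.058,dial=.043,jar=.05,spool=.04)
for n in S:
    f=np.load(n+"0.npz"); k=f["k"]; p=dict(W=f["W"],fx=k[0],fy=k[1],cx=k[2],cy=k[3]); im=f["im"]; P=cloud(p,f["d"])
    g=cv2.cvtColor(im,cv2.COLOR_RGB2GRAY)
    for o,(u,v) in S[n].items():
        c=np.array([u,v],float)
        if o in"LMS": # pale cap centroid
            m=np.zeros_like(g);m[v-9:v+10,u-11:u+12]=(g[v-9:v+10,u-11:u+12]>130)
            nn,lab,st,ce=cv2.connectedComponentsWithStats(m); i=1+st[1:,4].argmax(); c=ce[i]; 
        q=cast(p,*c,Z[o]); print(n,o,c.round(1),q.round(3),"depth pt",P[int(c[1]),int(c[0])].round(3))
        if o in"LMS":
            h=Z[o]+.004; near=(np.hypot(*(P[...,:2]-q[:2]).transpose(2,0,1))<.085)&(abs(P[...,2]-h)<.004)
            X=P[near][:,:2]; (a,r)=cv2.minEnclosingCircle(X.astype(np.float32)); print("   rim",np.round(a,3),"dia",round(2*r,3),len(X))
    hsel=(abs(P[...,2]-.036)<.003)&(np.hypot(P[...,0]-cast(p,*S[n]["b"],.058)[0],P[...,1]-cast(p,*S[n]["b"],.058)[1])<.12)
    r=cv2.minAreaRect(P[hsel][:,:2].astype(np.float32)); print("box",r)
    t=hsel*0; q=cast(p,*S[n]["b"],.058); t=(P[...,2]>.053)&(np.hypot(*(P[...,:2]-q[:2]).transpose(2,0,1))<.04); print("button top",P[t].mean(0),np.ptp(P[t],0))
a=cv2.imread("pics/scene0.png")[235:325,110:230]; b=cv2.imread("pics/side0.png")[235:325,265:385]
cv2.imwrite("pics/btn.png",cv2.resize(np.hstack([a,b]),None,fx=3.3,fy=3.3,interpolation=cv2.INTER_CUBIC))
print(eyes.camera_params("wrist")["hand_eye"])
E
```

```text
scene L [287.5 153.1] [0.554 0.19  0.06 ] depth pt [0.552 0.191 0.058]
   rim [0.549 0.202] dia 0.142 773
scene M [207.7 188.3] [ 0.458 -0.007  0.048] depth pt [ 0.455 -0.006  0.047]
   rim [ 0.452 -0.   ] dia 0.108 596
scene S [285.3 236. ] [ 0.674 -0.01   0.036] depth pt [ 0.671 -0.007  0.033]
   rim [ 0.672 -0.006] dia 0.074 438
scene b [151. 285.] [ 0.531 -0.267  0.058] depth pt [ 0.531 -0.267  0.058]
scene dial [176. 267.] [ 0.536 -0.205  0.043] depth pt [ 0.536 -0.205  0.043]
scene jar [288. 182.] [0.602 0.116 0.05 ] depth pt [0.602 0.114 0.052]
scene spool [231. 250.] [ 0.601 -0.108  0.04 ] depth pt [ 0.6   -0.107  0.039]
box ((0.5305589437484741, -0.23939061164855957), (0.11459947377443314, 0.07570597529411316), 81.60507202148438)
button top [ 0.5275735  -0.26553385  0.05741387] [0.02829808 0.02901214 0.00780006]
side L [198.4 161.7] [0.539 0.186 0.06 ] depth pt [0.543 0.194 0.056]
   rim [0.546 0.202] dia 0.141 605
side M [212.1 222.2] [ 0.447 -0.009  0.048] depth pt [ 0.449 -0.006  0.045]
   rim [0.453 0.002] dia 0.107 675
side S [288.  187.7] [ 0.665 -0.011  0.036] depth pt [ 0.669 -0.007  0.035]
   rim [ 0.671 -0.005] dia 0.074 260
side b [330. 279.] [ 0.522 -0.268  0.058] depth pt [ 0.522 -0.268  0.057]
side dial [309. 260.] [ 0.535 -0.206  0.043] depth pt [ 0.536 -0.206  0.042]
side jar [235. 172.] [0.593 0.105 0.05 ] depth pt [0.593 0.104 0.05 ]
side spool [300. 221.] [ 0.601 -0.115  0.04 ] depth pt [ 0.603 -0.114  0.038]
box ((0.5282038450241089, -0.23927126824855804), (0.11466385424137115, 0.07547543197870255), 81.52144622802734)
button top [ 0.52312169 -0.26537971  0.05705074] [0.02888809 0.02908227 0.00678096]
[[ 2.74544856e-04 -9.54408257e-01 -2.98504278e-01  7.65542605e-02]
 [ 9.99999944e-01  3.18591051e-04 -9.88967058e-05 -1.05638372e-03]
 [ 1.89488624e-04 -2.98504234e-01  9.54408291e-01 -1.68934354e-01]
 [ 0.00000000e+00  0.00000000e+00  0.00000000e+00  1.00000000e+00]]
```

View pics/btn.png

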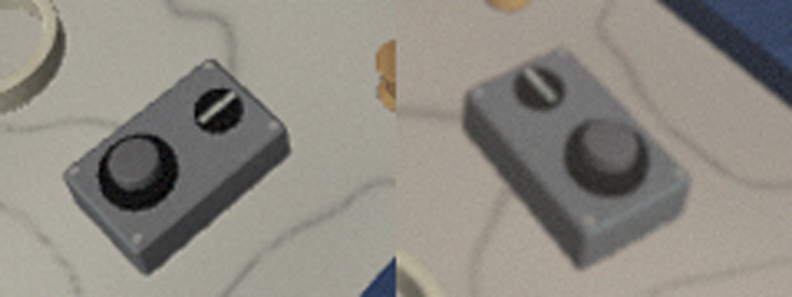

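Sizes and heights check out. The button is at about (0.526,-0.265) from the box centre and axis, and the medium cap is at about (0.453,-0.002). I'll shut the fingers and go above the button.

```bash
python3 -m crank '[[[0,2,2,0,0,0,0],[0,4,3.7,0,0,0,0],[0,4,3.7,0,0,0,0],[0,4,3.7,0,0,0,0],[0,4,3.7,0,0,0,0],[0,4,3.7,0,0,0,0],[0,4,3.7,0,0,0,0],[0,4,3.7,-1,0,0,0],[0,4,3.7,-3,0,0,0],[0,2.5,2,-4,0,0,0],[0,0,0,0,0,0,0],[0,0,0,0,0,0,0]]]'
python3 - <<'E'
from h import *
im,d,p=shot("wrist"); cv2.imwrite("pics/w1.png",im[...,::-1]); np.savez("w1.npz",im=im,d=d,W=p["W"],k=[p[x] for x in("fx","fy","cx","cy")])
P=cloud(p,d)
t=(abs(P[...,2]-.0575)<.004)&(np.hypot(P[...,0]-.526,P[...,1]+.265)<.03)
print("top",P[t].mean(0),np.ptp(P[t],0),t.sum()); 
b=(abs(P[...,2]-.036)<.003)&(np.hypot(P[...,0]-.529,P[...,1]+.239)<.08); print(cv2.minAreaRect(P[b][:,:2].astype(np.float32)))
o=manip.get_obs();print(o["clock"],o["position"],o["ee_rot"])
E
```

```text
clock: 1.6
position: [0.5258, -0.2687, 0.126]
ee_rot: [0.992, 0.13, -0.0, 0.0]
ft_force: [-0.0, -0.4, 0.2]
grip_width: 0.003
grasp_force: 0.0
top [ 0.5269965  -0.26230282  0.05844858] [0.02920159 0.02970151 0.00720414] 979
((0.5298513174057007, -0.23685598373413086), (0.11483311653137207, 0.07510418444871902), 81.33566284179688)
1.65 [ 0.52591836 -0.2692343   0.12657906] [9.91610863e-01 1.29257386e-01 2.73311240e-04 5.91399179e-04]
```

View pics/w1.png

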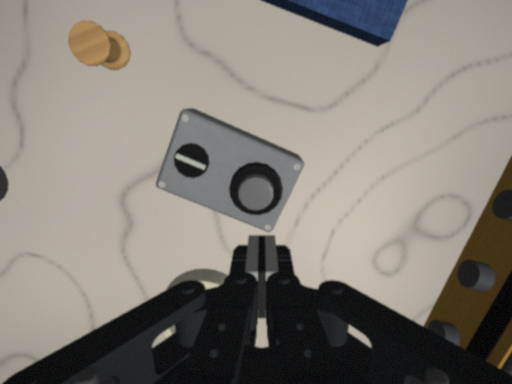

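The wrist view shows the button at (257,190) and the shut fingertips at (262,245). The button is at (0.527,-0.263), so I'll shift 0.5 cm in y and press to z of about 0.0515.

```bash
python3 -m crank '[[[0,0,0.5,-2,0,0,0],[0,0,0,-2.5,0,0,0],[0,0,0,-1.5,0,0,0],[0,0,0,-0.5,0,0,0],[0,0,0,-0.4,0,0,0],[0,0,0,-0.4,0,0,0],[0,0,0,-0.2,0,0,0],[0,0,0,0,0,0,0],[0,0,0,0,0,0,0]]]'
```

```text
clock: 2.78
position: [0.5263, -0.2629, 0.0509]
ee_rot: [0.992, 0.13, 0.0, 0.0]
ft_force: [-0.5, 0.0, 0.3]
grip_width: -0.0
grasp_force: 0.0
```

The force reads only 0.3 N where about 4 N was expected. I'll look before going deeper.

```bash
python3 - <<'E'
from h import *
a=shot("scene")[0];b=shot("side")[0]
print(manip.get_obs()["position"],manip.get_obs()["ft_force"])
cv2.imwrite("pics/c1.png",cv2.resize(np.hstack([a[225:325,105:225],b[215:315,265:385]]),None,fx=3.3,fy=3.3,interpolation=cv2.INTER_CUBIC)[...,::-1])
E
```

```text
[ 0.52627048 -0.26293251  0.05091853] [-1.14916652  1.17726627 -0.29192591]
```

View pics/c1.png

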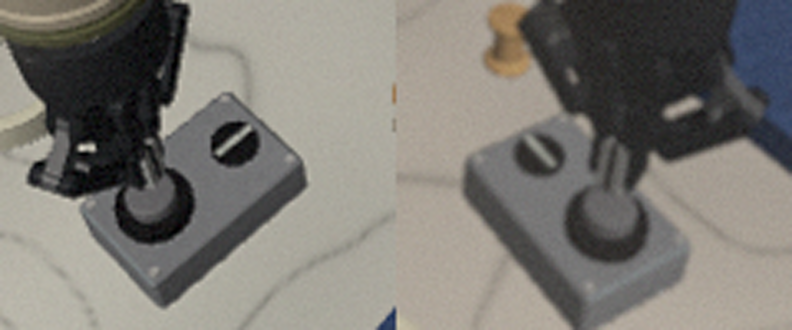

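Both views show the button's cap in front of the fingertips, so I can't tell whether they are in contact. I'll check with the depth images.

```bash
python3 - <<'E'
from h import *
for n in("scene","side"):
    im,d,p=shot(n);P=cloud(p,d)
    r=np.hypot(P[...,0]-.5265,P[...,1]+.263)
    for a in np.arange(.036,.085,.003):
        t=(r<.024)&(P[...,2]>=a)&(P[...,2]<a+.003)
        if t.sum():print(n,a.round(3),t.sum(),"mean",P[t].mean(0).round(3),"span",np.ptp(P[t],0).round(3))
E
```

```text
scene 0.036 11 mean [ 0.544 -0.261  0.037] span [0.017 0.039 0.002]
scene 0.039 11 mean [ 0.545 -0.272  0.041] span [0.015 0.025 0.002]
scene 0.042 21 mean [ 0.544 -0.267  0.043] span [0.024 0.044 0.003]
scene 0.045 102 mean [ 0.533 -0.268  0.047] span [0.045 0.044 0.003]
scene 0.048 87 mean [ 0.531 -0.268  0.049] span [0.041 0.044 0.003]
scene 0.051 14 mean [ 0.538 -0.266  0.053] span [0.009 0.023 0.003]
scene 0.054 48 mean [ 0.531 -0.266  0.056] span [0.022 0.028 0.003]
scene 0.057 82 mean [ 0.529 -0.268  0.058] span [0.025 0.026 0.003]
scene 0.06 4 mean [ 0.53  -0.263  0.06 ] span [0.009 0.012 0.001]
scene 0.078 2 mean [ 0.534 -0.269  0.08 ] span [0.001 0.001 0.001]
scene 0.081 6 mean [ 0.536 -0.263  0.082] span [0.008 0.022 0.002]
scene 0.084 14 mean [ 0.536 -0.266  0.086] span [0.009 0.02  0.003]
side 0.036 15 mean [ 0.515 -0.277  0.038] span [0.035 0.042 0.003]
side 0.039 14 mean [ 0.51 -0.27  0.04] span [0.022 0.034 0.002]
side 0.042 17 mean [ 0.515 -0.274  0.044] span [0.034 0.036 0.003]
side 0.045 147 mean [ 0.52  -0.268  0.047] span [0.045 0.045 0.003]
side 0.048 65 mean [ 0.517 -0.268  0.049] span [0.041 0.04  0.003]
side 0.051 16 mean [ 0.514 -0.269  0.053] span [0.014 0.023 0.002]
side 0.054 75 mean [ 0.521 -0.266  0.056] span [0.027 0.029 0.003]
side 0.057 94 mean [ 0.524 -0.265  0.058] span [0.028 0.025 0.003]
side 0.075 1 mean [ 0.519 -0.272  0.077] span [0. 0. 0.]
side 0.078 10 mean [ 0.516 -0.266  0.08 ] span [0.009 0.012 0.002]
side 0.081 10 mean [ 0.517 -0.265  0.083] span [0.008 0.021 0.002]
side 0.084 13 mean [ 0.517 -0.267  0.085] span [0.007 0.025 0.003]
```

The button is still up at 0.058, and the lowest finger surface seen is at about 0.077. So the real tips sit about 25 mm above the reported TCP. I'll cross-check with the wrist depth in the tool frame.

```bash
python3 - <<'E'
from h import *
print(manip.hold_point_z, [x for x in dir(manip) if x[0]!='_'])
f=np.load("w1.npz");d=f["d"];k=f["k"];H=np.array(eyes.camera_params("wrist")["hand_eye"])
p=dict(W=H,fx=k[0],fy=k[1],cx=k[2],cy=k[3]);P=cloud(p,d)
for v in range(228,262,3):print(v,d[v,262].round(3),P[v,262].round(3),P[v,252].round(3))
o=manip.get_obs();print(o["joint_pos"],o["position"],o["grip_width"])
for n in("scene","side"):
    q=eyes.camera_params(n);W=np.linalg.inv(np.array(q["world_from_camera"]))
    for z in(.051,.077):
        c=W@[.5263,-.263,z,1];print(n,z,(q["fx"]*c[0]/c[2]+q["cx"],q["fy"]*c[1]/c[2]+q["cy"]))
E
```

```text
0.0187 ['MotionError', 'get_obs', 'hold_point_z']
228 0.282 [-0.039 -0.     0.091] [-0.053 -0.011  0.123]
231 0.321 [-0.058 -0.     0.126] [-0.057 -0.011  0.125]
234 0.32 [-0.06  -0.     0.124] [-0.061 -0.011  0.125]
237 0.149 [ 0.012 -0.001 -0.033] [ 0.011 -0.006 -0.032]
240 0.147 [ 0.011 -0.001 -0.035] [ 0.011 -0.006 -0.035]
243 0.145 [ 0.01  -0.001 -0.037] [ 0.011 -0.005 -0.039]
246 0.141 [ 0.011 -0.001 -0.042] [ 0.011 -0.005 -0.042]
249 0.138 [ 0.011 -0.001 -0.045] [ 0.011 -0.005 -0.045]
252 0.136 [ 0.011 -0.001 -0.047] [ 0.011 -0.005 -0.047]
255 0.133 [ 0.011 -0.001 -0.05 ] [ 0.011 -0.005 -0.05 ]
258 0.13 [ 0.011 -0.001 -0.053] [ 0.011 -0.005 -0.052]
261 0.129 [ 0.011 -0.001 -0.055] [ 0.011 -0.005 -0.055]
[ 0.68376649  0.41143045 -0.36428769  1.71659987  0.16574248  1.04359042
 -1.04632586] [ 0.52627976 -0.26290408  0.05088094] 0.0018034287860180579
scene 0.051 (np.float64(151.38437378720073), np.float64(284.06730948385564))
scene 0.077 (np.float64(148.85376567948958), np.float64(277.3182510730487))
side 0.051 (np.float64(328.96373133567135), np.float64(278.33464646247626))
side 0.077 (np.float64(330.94761853631894), np.float64(268.75348402392524))
```

The wrist depth agrees: the fingertips end about 26–30 mm short of the reported TCP. I'll trust the seen geometry over the stated one and come down slowly, watching the force.

```bash
python3 -m crank '[[[0,0,0,-0.6,0,0,0],[0,0,0,-0.6,0,0,0],[0,0,0,-0.4,0,0,0],[0,0,0,0,0,0,0]]]'
python3 -m crank '[[[0,0,0,-0.3,0,0,0],[0,0,0,-0.2,0,0,0],[0,0,0,0,0,0,0]]]'; python3 - <<'E'
from h import *
for n in("scene","side"):
    im,d,p=shot(n);P=cloud(p,d)
    r=np.hypot(P[...,0]-.5265,P[...,1]+.263); z=P[...,2][(r<.013)&(P[...,2]>.05)&(P[...,2]<.1)]
    print(n,np.histogram(z,np.arange(.05,.1,.004)))
print(manip.get_obs()["ft_force"],manip.get_obs()["position"])
E
```

```text
clock: 3.48
position: [0.5259, -0.2627, 0.0342]
ee_rot: [0.992, 0.13, -0.0, -0.0]
ft_force: [-0.1, 0.3, 0.1]
grip_width: 0.0
grasp_force: 0.0
clock: 3.85
position: [0.5264, -0.263, 0.0299]
ee_rot: [0.992, 0.13, 0.0, 0.0]
ft_force: [0.5, 0.3, 1.8]
grip_width: 0.003
grasp_force: 1.1
scene (array([13, 20,  7, 13,  9,  8, 13,  8,  6,  7, 10,  1]), array([0.05 , 0.054, 0.058, 0.062, 0.066, 0.07 , 0.074, 0.078, 0.082,
       0.086, 0.09 , 0.094, 0.098]))
side (array([ 5, 23, 10, 10, 18, 15,  9, 14, 13, 11, 19,  4]), array([0.05 , 0.054, 0.058, 0.062, 0.066, 0.07 , 0.074, 0.078, 0.082,
       0.086, 0.09 , 0.094, 0.098]))
[-0.08884642  0.11946863  1.3467957 ] [ 0.52643645 -0.26295934  0.02998319]
```

Contact: 1.5 N at TCP z 0.030, so the tips are about 26 mm behind the reported TCP. I'll press on to the stop.

```bash
python3 -m crank '[[[0,0,0,-0.2,0,0,0],[0,0,0,-0.2,0,0,0],[0,0,0,0,0,0,0],[0,0,0,0,0,0,0]]]'; python3 -m crank '[[[0,0,0,-0.1,0,0,0],[0,0,0,0,0,0,0],[0,0,0,0,0,0,0]]]'
```

```text
clock: 4.45
position: [0.5265, -0.263, 0.0265]
ee_rot: [0.992, 0.13, 0.0, 0.0]
ft_force: [-2.2, 1.2, 9.3]
grip_width: -0.002
grasp_force: 4.9
clock: 4.82
position: [0.5265, -0.2631, 0.0263]
ee_rot: [0.992, 0.13, 0.0, 0.0]
ft_force: [-5.6, 2.4, 17.4]
grip_width: -0.004
grasp_force: 9.0
```

The button is against its stop at 17 N. Now I'll lift off and go above the medium driver.

```bash
python3 -m crank '[[[0,0,0,1,0,0,0],[0,0,0,3,0,0,0],[0,0,0,4,0,0,0],[0,-1,3.6,2,0,0,0],[0,-1,3.6,0,0,0,0],[0,-1,3.6,0,0,0,0],[0,-1,3.6,0,0,0,0],[0,-1,3.6,0,0,0,0],[0,-1,3.6,0,0,0,0],[0,-1,3.6,0,0,0,0],[0,-0.3,0.8,0,0,0,0],[0,0,0,0,0,0,0],[0,0,0,0,0,0,0]]]'
python3 - <<'E'
from h import *
im,d,p=shot("wrist"); cv2.imwrite("pics/w2.png",im[...,::-1]);P=cloud(p,d)
near=(np.hypot(P[...,0]-.453,P[...,1]+.002)<.07)&(abs(P[...,2]-.052)<.004)
print("rim",cv2.minEnclosingCircle(P[near][:,:2].astype(np.float32)),near.sum())
W=np.linalg.inv(p["W"]);c=W@[.453,-.002,.048,1];print("px",p["fx"]*c[0]/c[2]+p["cx"],p["fy"]*c[1]/c[2]+p["cy"])
g=cv2.cvtColor(im,cv2.COLOR_RGB2GRAY)
m=((g>130)&(abs(P[...,2]-.046)<.008)&(np.hypot(P[...,0]-.453,P[...,1]+.002)<.03)).astype(np.uint8)
q=P[m>0]
if len(q):print("cap",q.mean(0),np.ptp(q,0),len(q))
for n in("scene","side"):
    P=cloud(*[shot(n)[i] for i in(2,1)]);t=(np.hypot(P[...,0]-.5265,P[...,1]+.263)<.012)&(P[...,2]>.045);print(n,"button z",np.median(P[t][:,2]))
print(manip.get_obs()["position"])
E
```

```text
clock: 6.45
position: [0.4533, -0.004, 0.1246]
ee_rot: [0.992, 0.129, -0.0, 0.0]
ft_force: [-0.8, 0.4, -0.1]
grip_width: 0.001
grasp_force: 0.0
rim ((0.4529067575931549, 0.0032397836912423372), 0.052022021263837814) 6206
px 260.1729170953148 192.49136532172082
cap [0.45388105 0.0054345  0.04496419] [0.04179628 0.03973775 0.01157848] 945
scene button z 0.05791711672880989
side button z 0.05733144849374816
[ 0.45325957 -0.00337218  0.12467278]
```

View pics/w2.png

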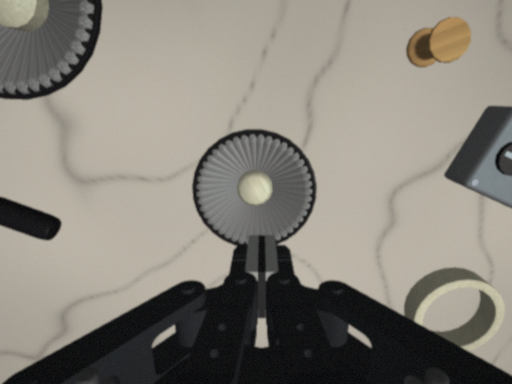

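The medium driver is central at (255,188), with the fingertips just below it at (262,240), and the button is back up. The centre is at about (0.453, 0.002). I'll shift 0.5 cm in y and come down to TCP z of about 0.051. That leaves the tips roughly 29 mm above the cap, inside the tolerance whichever way the grasp point is reckoned.

```bash
python3 -m crank '[[[0,0,0.5,-2,0,0,0],[0,0,0,-2,0,0,0],[0,0,0,-1.5,0,0,0],[0,0,0,-1,0,0,0],[0,0,0,-0.5,0,0,0],[0,0,0,-0.3,0,0,0],[0,0,0,0,0,0,0],[0,0,0,0,0,0,0]]]'
python3 - <<'E'
from h import *
a,d,p=shot("scene");b,d2,p2=shot("side")
for D,Q in((d,p),(d2,p2)):
    P=cloud(Q,D);t=(np.hypot(P[...,0]-.453,P[...,1]-.001)<.03)&(P[...,2]>.058)&(P[...,2]<.1);print("fingers lowest",np.percentile(P[t][:,2],2),P[t].mean(0))
cv2.imwrite("pics/c2.png",cv2.resize(np.hstack([a[120:240,145:265],b[155:275,155:275]]),None,fx=3.3,fy=3.3)[...,::-1])
E
```

```text
clock: 7.7
position: [0.4535, 0.0021, 0.0521]
ee_rot: [0.992, 0.13, 0.0, 0.0]
ft_force: [0.7, 0.6, -0.7]
grip_width: 0.003
grasp_force: 0.0
fingers lowest 0.078003874735177 [ 0.46042444 -0.00466828  0.09035681]
fingers lowest 0.07939770400331501 [ 0.44743794 -0.00521479  0.09083493]
```

View pics/c2.png

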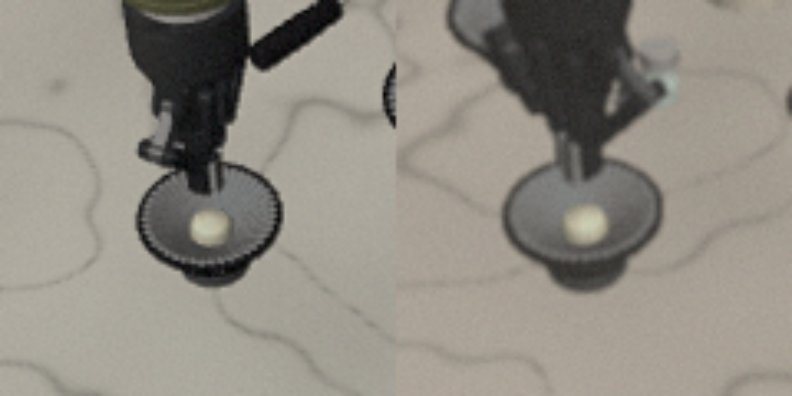

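The tips hang centred about 30 mm above the cap, touching nothing. I'll come down 3 mm closer and hold for more than 3 s.

```bash
python3 -m crank '[[[0,0,0,-0.3,0,0,0],[0,0,0,0,0,0,0],[0,0,0,0,0,0,0],[0,0,0,0,0,0,0],[0,0,0,0,0,0,0],[0,0,0,0,0,0,0],[0,0,0,0,0,0,0],[0,0,0,0,0,0,0],[0,0,0,0,0,0,0],[0,0,0,0,0,0,0],[0,0,0,0,0,0,0],[0,0,0,0,0,0,0],[0,0,0,0,0,0,0],[0,0,0,0,0,0,0],[0,0,0,0,0,0,0],[0,0,0,0,0,0,0]]]'
python3 -m crank '[[[0,0,0,0,0,0,0],[0,0,0,0,0,0,0],[0,0,0,0,0,0,0],[0,0,0,0,0,0,0],[0,0,0,0,0,0,0],[0,0,0,0,0,0,0],[0,0,0,0,0,0,0],[0,0,0,0,0,0,0],[0,0,0,0,0,0,0],[0,0,0,0,0,0,0],[0,0,0,0,0,0,0],[0,0,0,0,0,0,0],[0,0,0,0,0,0,0],[0,0,0,0,0,0,0],[0,0,0,0,0,0,0],[0,0,0,0,0,0,0]]]'
python3 -c "
from workcell import job
print(job.hand_in())"
```

```text
clock: 9.8
position: [0.4532, 0.0021, 0.0487]
ee_rot: [0.992, 0.13, -0.0, 0.0]
ft_force: [0.4, 0.6, -0.7]
grip_width: 0.0
grasp_force: 0.0
clock: 11.8
position: [0.4531, 0.0021, 0.0487]
ee_rot: [0.992, 0.13, -0.0, 0.0]
ft_force: [0.5, -0.2, 0.2]
grip_width: 0.002
grasp_force: 0.0
the job is handed in; nothing more can be done
None
```

I pressed the self-timer button to its stop and it came back up; the fingertips then held for over 3 s about 27 mm above the medium loudspeaker's cap (not 20 mm, because they end about 26 mm short of the reported TCP), and the job is handed in still pointing, with no contact seen except at the button and no verdict returned.

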